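# Load the round plaque blank into the press carrier

### The job

Of the two brass blanks on the feed deck, slide the one whose outline matches the die cavity - slide it, don't lift it - over into the carrier's cavity until it lies flat and fully down in it. Then push the carrier along its rail, by its red post, until it is fully home against the stop under the press ram. Leave the other blank and the things on the desk where they are.

Things in the scene. Friction and masses are not known exactly. Their poses are not given: they have to be found in the camera images.
- press: Green lever press with bed, fixed. Origin at desk height, z up. Its x points from feed deck across the rail, its -y along the rail into the throat. In mm: bed 10 high, x -125..145, y -340..250; carrier runs at x 10..134; column y -330..-250, 300 tall; head y -330..-120, x 34..110, underside 195 up; ram at x 72, y -160, underside 46 up; lever tip 385 up.
- feed_deck (a point): Centre of the flat top of the dark steel feed deck, axes as the press: 128 mm in x by 330 mm in y, 32 mm above the desk (press x -120..8, y -110..220 mm).
- carrier (a joint): Travel of the carrier along the rail in m: 0 is the far end of the loading side, growing towards the press (press -y); 0.24 is home against the stop, its cavity under the ram. It stays where it is left; moving it takes 5 to 8 N.
- cavity (a point): Centre of the cavity's flat blue floor, 20 mm above the desk, axes as the press. The cavity is round, 83 mm across, 10 mm deep. The carrier is an aluminium slab 124 mm (press x) by 160 mm (press y) centred on it, top 30 mm above the desk: 2 mm lower than the feed deck, with a 2 mm gap between.
- post (a point): Top centre of the carrier's red upright post: 20 mm diameter, top 75 mm above the desk, free down to 24 mm above the desk; it stands on a low bar 130 mm behind the cavity centre (press +y).
- disc: Round brass blank, 80 mm across, 10 mm thick, about 0.4 kg, lying on the feed deck. Origin: centre of its underside, z up.
- square: Square brass blank, 70 x 70 x 10 mm, lying on the feed deck. Origin: centre of its underside. It is not for this cavity and stays.
- dieset: Round steel die set, 100 mm across, 55 mm high, standing on the desk; stays. Origin: centre of its underside.
- tower: Grey plastic submarine conning tower, 126 x 100 mm over its planes, 95 mm high; stays. Origin: centre of its underside.
- lifeboat: White plastic lifeboat with orange cover, 150 x 50 mm, 37 mm high; stays. Origin: centre of its underside.
- roller: Brass rivet roller with dark wood handle, 190 mm long, 28 mm high, lying on the desk; stays. Origin: at desk height under its middle.
- paintjar: Paint jar with red cap, 52 mm across, 60 mm high; stays. Origin: centre of its underside.
Mind the look-alikes: they are no part of the job. What is shaped like the disc but brown or green is not meant.

How it is judged:
By the outcome, as a careful person would: the job done as asked, in the order asked, and still so for the second after the job is handed in, with the robot touching nothing.
It also fails if it takes over 58 s, if anything falls off the work surface, if the arm or the gripper's body presses on something with over 40 N, if the wrist force passes 120 N, or if a joint passes its speed limit or range.

### The arm

A 6-joint arm with a two-finger parallel gripper is mounted at the origin on the work surface. World frame = base frame: x ahead of the robot, y to its left, z up, the work surface at z = 0. Lengths are in mm, angles in degrees, forces in N, time in s.
With the tool pointing down it reaches from about 350 to 850 mm from the base axis. Payload 8.1 kg.
Tool frame: the origin (TCP) lies midway between the tips of the shut fingers; the grasp point (between the pads) lies 19 mm behind it (r.grip_point_offset is the distance from the TCP to the grasp point, in mm); z points along the fingers, y is the line along which they close (so a half turn about z gives the same grasp; the last joint's range is limited). The gripper opens to 85 mm and grips with 20 to 120 N. Pads are 22 mm wide; open, the fingers measure 114 mm over their backs; the gripper's body (76 mm by 85 mm) begins 54 mm behind the grasp point. The pads swing forward as they close: fully open they stand 13 mm farther back than shut.
Start: joints at [-78.805, 7.471, 85.268, -0, 87.261, -4.893], TCP at [166.295, -576.499, 231.292] pointing down, gripper open.
Joint ranges: [-169.43, 169.43], [-51.17, 129.36], [1.28, 143.12], [-76.62, 256.62], [0, 156.53], [-152.29, 152.29]. Speed limits (degrees/s): [136.94, 136.94, 159.86, 180, 180, 180].

### API

Orientations are given as [roll, pitch, yaw] about the fixed x, y, z axes, in that order (R = Rz(yaw) Ry(pitch) Rx(roll)).
In Python, from bench import r gives the robot as it stands.
- The arm moves only by the shell command python3 -m inch 'ROWS' [FORCE]. ROWS is JSON, one flat list of numbers, 7 for each row, row after row: the shift along the world's x, y, z in m, then the turn, a rotation vector about the world's x, y, z in degrees, then the closure in counts, from 0 (fully open) to 255 (shut). A call has 1 to 10 rows; each row shifts and turns the commanded pose from where the row before left it; what a row does not reach is not made up. A row lasts 1/10 s, in which the tool goes at most 50 mm and 8.59 degrees, less where a joint would pass 70% of its speed; a pose out of reach is approached as far as the arm can. A call with a gripper value outside its range is refused whole. The fingers move at their own pace and stop on an object; FORCE is the grip in N (left out, the last holds). Time passes only in rows, so rows that do not move let the fingers close. It gives the time, the measured TCP pose, the force and the opening at its end, in the units of the state.
- r.sense(): the state, without advancing time (a new reading comes with each control period).
- r.snapshot(name): name is "scene" or "top"; returns (picture, depth): 420x560x3 uint8, red, green, blue; 420x560 float32, mm along the optical axis (not along the pixel's ray), 0 where there is no reading.
- r.get_calibration(name): a dict with "fovy" (degrees; the focal length in pixels is half the picture's height over the tangent of half this angle, whatever the lens; pixels are square), "cx", "cy" (the principal point, pixels), "position" and "rotation" of the camera in the world. Camera axes: x right, y up, looking along -z (the intrinsics and any distortion apply to the point x, -y, -z); pixel columns grow to the right and rows downward; lengths in mm; the calibration is good to about 2 mm. A picture is of the moment at which its call begins. get_calibration takes no time and is no camera call.
- r.hand_in(): hands the job in, once; it reports no verdict.
The state is a dict: "time": time; "joint_pos": joint angles; "qd": joint speeds; "joint_efforts": joint torques, N m; "tool_pos": TCP position; "tcp_rot": TCP orientation; "ft_force": force on the tool from outside, world axes, zero at the start; "wrist_torque": the same for the moment, N m; "finger_gap": finger opening in mm.
Only numpy, scipy, OpenCV 4.12 (cv2) and the standard library are available. Lean on these libraries where they do the work, as an engineer would, in place of code of your own. Each camera call takes 0.05 s, during which the arm holds its last target. There are 200 camera calls.

## Working session

There is one attempt and no reset: what is moved stays moved. The work goes in short steps, Python scripts to look and compute and a shell command to move; the robot and the scene stay as the last step left them, time stands still between calls to the robot, and variables do not carry over. Pictures are saved under pics/ and viewed, on a budget of 10 in all, crops included, one or two more only if the job needs it, and the job is handed in when it is done.

```bash
ls; mkdir -p pics; python3 - <<'E'
from bench import r
import cv2,numpy as np
for n in("scene","top"):
    p,d=r.snapshot(n); cv2.imwrite(f"pics/{n}0.png",p[:,:,::-1]); np.savez(f"{n}0.npz",p=p,d=d); print(n,r.get_calibration(n))
print(r.sense())
E
```

```text
pics
scene {'fovy': 54.160457933905825, 'cx': 278.7553315447787, 'cy': 205.4273986222722, 'position': array([1292.66386991,  459.15910644,  693.23615023]), 'rotation': array([5.38017790e+01, 2.75668973e-05, 1.10999779e+02])}
top {'fovy': 42.401534135312374, 'cx': 275.1060917894839, 'cy': 209.68553326321964, 'position': array([ 346.5593086 ,  186.54581397, 1368.04774385]), 'rotation': array([  9.00734567,  -0.86095575, -88.49091542])}
{'time': 0.1, 'joint_pos': array([-7.88039260e+01,  7.51330690e+00,  8.53229070e+01,  1.32631554e-03,
        8.72625000e+01, -4.89118505e+00]), 'qd': array([-0.05986566, -0.06044778, -0.14790184, -0.01276797,  0.00289454,
       -0.01889794]), 'joint_efforts': array([ 4.06412428e-04, -5.70953393e+01, -5.01940763e+01, -2.73557953e-04,
        8.19682115e-03,  1.81560017e-05]), 'tool_pos': array([ 166.2114    , -575.99710428,  230.32427964]), 'tcp_rot': array([-1.79901758e+02, -9.73657264e-03,  1.60871862e+01]), 'ft_force': array([0.51836517, 0.87369809, 0.44354019]), 'wrist_torque': array([ 0.03278142,  0.02661901, -0.03185074]), 'finger_gap': 85.08266073940476}
```

View pics/top0.png

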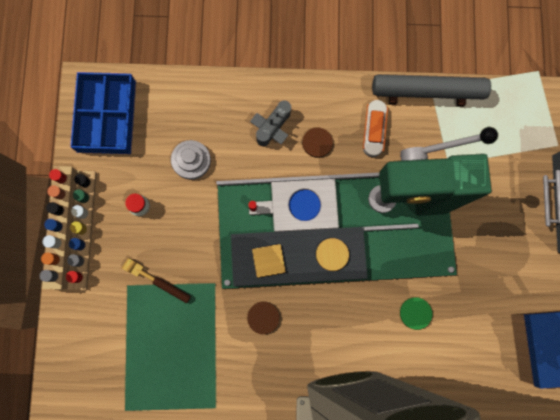

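View pics/scene0.png

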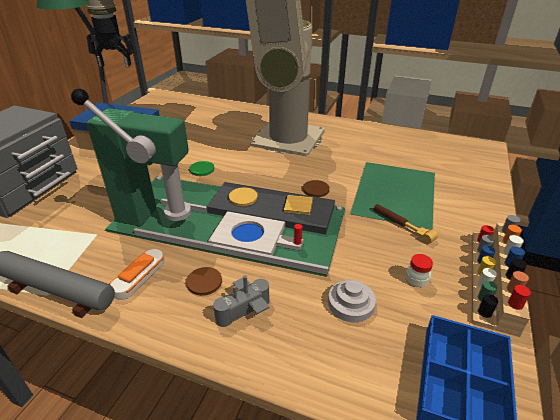

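Candidates in the top view: the brass disc at (333,254) and brass square at (268,260); look-alikes are the brown rounds at (318,142) and (264,317) and the green round at (416,312). The cavity is round and blue at (305,205), and the red post is at (253,206). I choose the brass disc at (333,254) on the deck, and will check it in a crop while measuring.

```bash
cat > h.py <<'E'
from bench import r
import numpy as np,cv2
from scipy.spatial.transform import Rotation as Ro
def cast(n,uv,z):
    c=r.get_calibration(n); f=210/np.tan(np.radians(c["fovy"]/2)); uv=np.atleast_2d(np.float64(uv))
    d=np.c_[(uv[:,0]-c["cx"])/f,-(uv[:,1]-c["cy"])/f,-np.ones(len(uv))]
    d=Ro.from_euler("xyz",c["rotation"],degrees=True).apply(d); p=np.array(c["position"])
    return p+d*((z-p[2])/d[:,2])[:,None]
def blobs(p,lo,hi,amin=30):
    m=cv2.inRange(cv2.cvtColor(p,cv2.COLOR_RGB2HSV),lo,hi)
    cs,_=cv2.findContours(m,cv2.RETR_EXTERNAL,cv2.CHAIN_APPROX_NONE)
    return [c[:,0] for c in cs if cv2.contourArea(c)>amin]
def show(n,p):
    for name,lo,hi,z in(("brass",(15,120,120),(30,255,255),42),("blue",(105,150,80),(125,255,255),20),("red",(0,180,120),(4,255,255),75),("carrier",(0,0,150),(180,40,255),30),("deck",(90,0,30),(135,90,90),32)):
        for c in blobs(p,lo,hi,20):
            w=cast(n,c,z)[:,:2].astype(np.float32); q=cv2.minAreaRect(w); e=cv2.minEnclosingCircle(w)
            print(n,name,c.mean(0).round(),"rect",np.round(q[0]),np.round(q[1]),round(q[2],1),"circ",np.round(e[0]),round(e[1],1))
E
python3 - <<'E'
from h import *
for n in("top","scene"):
    p=np.load(n+"0.npz")["p"]; show(n,p)
p=np.load("top0.npz")["p"]; cv2.imwrite("pics/crop1.png",cv2.resize(p[165:295,205:400,::-1],None,fx=4,fy=4,interpolation=cv2.INTER_CUBIC))
E
```

```text
top brass [268. 260.] rect [432. 186.] [69. 71.] 11.6 circ [432. 186.] 47.4
top brass [332. 254.] rect [451.  30.] [79. 77.] 46.2 circ [452.  30.] 40.2
top brass [ 76. 226.] rect [502. 659.] [28. 22.] 40.2 circ [501. 660.] 14.7
top brass [420. 198.] rect [ 597. -189.] [ 7. 30.] 8.8 circ [ 596. -189.] 15.2
top brass [436. 155.] rect [ 712. -232.] [19. 39.] 6.2 circ [ 710. -232.] 20.4
top brass [334. 222.] rect [491.  87.] [ 880. 1290.] 0.1 circ [488.  87.] 779.5
top blue [547. 348.] rect [ 235. -500.] [173.  73.] 1.4 circ [ 236. -507.] 91.7
top blue [ 75. 243.] rect [463. 664.] [25. 17.] 24.8 circ [462. 668.] 12.5
top blue [ 50. 224.] rect [508. 732.] [26. 22.] 68.3 circ [509. 731.] 13.8
top blue [304. 205.] rect [576.  98.] [74. 74.] 1.6 circ [576.  99.] 38.6
top blue [ 94. 110.] rect [807. 627.] [202. 141.] 0.0 circ [807. 628.] 119.9
top red [ 72. 276.] rect [381. 646.] [28. 19.] 35.9 circ [379. 648.] 14.1
top red [252. 204.] rect [563. 229.] [16. 16.] 47.1 circ [563. 229.] 8.9
top red [134. 202.] rect [560. 512.] [42. 41.] 48.2 circ [560. 513.] 22.3
top red [ 55. 174.] rect [622. 7
[... 2713 characters left out ...]
7.] 11.5 circ [ 805. -333.] 115.8
scene carrier [256. 234.] rect [572. 129.] [124. 223.] 4.8 circ [574. 123.] 118.5
scene carrier [185. 209.] rect [ 550. -101.] [ 53. 103.] 53.6 circ [550. -99.] 54.7
scene carrier [ 50. 183.] rect [ 580. -548.] [ 41. 128.] 89.0 circ [ 580. -534.] 64.1
scene carrier [ 42. 165.] rect [ 510. -649.] [ 45. 140.] 90.0 circ [ 510. -634.] 70.2
scene carrier [ 35. 146.] rect [ 421. -772.] [161.  50.] 0.9 circ [ 421. -755.] 80.7
scene carrier [119. 127.] rect [ 173. -648.] [553.  54.] 65.7 circ [ 167. -646.] 277.4
scene deck [277. 194.] rect [396. 101.] [143.  94.] 69.5 circ [398. 106.] 81.0
scene deck [231. 190.] rect [445. -19.] [105.  73.] 0.4 circ [445. -12.] 60.4
```

View pics/crop1.png

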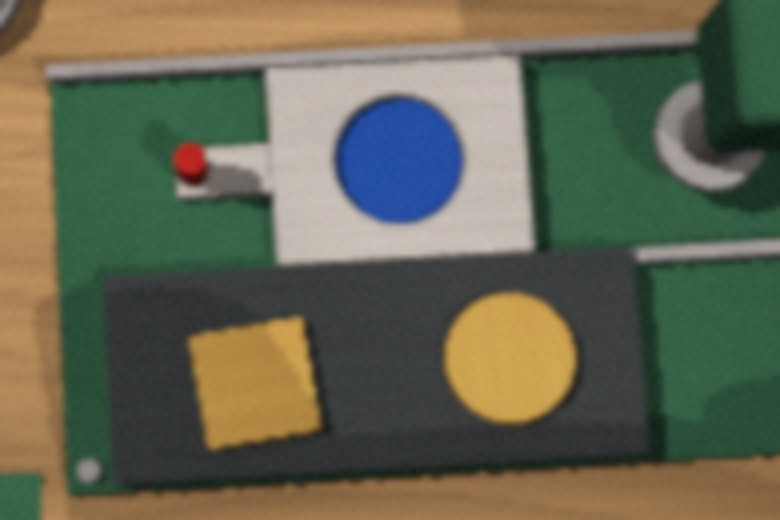

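The crop confirms it: the round brass blank (510,357) matches the round blue cavity, and the square stays. The disc is at about (451,30), the cavity at (575,98.5), and the press yaw is about 4.7°. Both views agree within 2 mm after allowing for heights. I'll squeeze the disc first along press x, then along y, so that it ends up centred on the TCP.

```bash
python3 -m inch '[0.0142,0.0303,0,0,0,3.93,0,0.0142,0.0303,0,0,0,3.93,0,0.0142,0.0303,0,0,0,3.93,0,0.0142,0.0303,0,0,0,3.93,0,0.0142,0.0303,0,0,0,3.93,0,0.0142,0.0303,0,0,0,3.93,0,0.0142,0.0303,0,0,0,3.93,0,0.0142,0.0303,0,0,0,3.93,0,0.0142,0.0303,0,0,0,3.93,0,0.0142,0.0303,0,0,0,3.93,0]' 20
python3 -m inch '[0.0142,0.0303,-0.01,0,0,3.93,0,0.0142,0.0303,-0.01,0,0,3.93,0,0.0142,0.0303,-0.01,0,0,3.93,0,0.0142,0.0303,-0.01,0,0,3.93,0,0.0142,0.0303,-0.01,0,0,3.93,0,0.0142,0.0303,-0.01,0,0,3.93,0,0.0142,0.0303,-0.01,0,0,3.93,0,0.0142,0.0303,-0.01,0,0,3.93,0,0.0142,0.0303,-0.01,0,0,3.93,0,0.0142,0.0303,-0.01,0,0,3.93,0]'
python3 -m inch '[0,0,0,0,0,0,0,0,0,0,0,0,0,0]'
```

```text
time: 1.1
tool_pos: [308.5, -272.1, 230.9]
tcp_rot: [-180.0, -0.0, 55.5]
ft_force: [0.3, -0.1, 0.5]
finger_gap: 85.2
time: 2.1
tool_pos: [450.4, 30.9, 130.6]
tcp_rot: [-180.0, 0.0, 94.9]
ft_force: [0.5, -0.9, -0.1]
finger_gap: 85.5
time: 2.3
tool_pos: [449.7, 30.0, 130.6]
tcp_rot: [-179.9, 0.0, 94.8]
ft_force: [0.1, -0.7, 1.5]
finger_gap: 85.4
```

```bash
python3 -m inch '[0.0013,0,-0.012,0,0,0,0,0,0,-0.012,0,0,0,0,0,0,-0.012,0,0,0,0,0,0,-0.012,0,0,0,0,0,0,-0.012,0,0,0,0,0,0,-0.012,0,0,0,0,0,0,-0.012,0,0,0,0,0,0,-0.008,0,0,0,0,0,0,0,0,0,0,0]'
python3 - <<'E'
from h import *
p,d=r.snapshot("scene"); cv2.imwrite("pics/a.png",cv2.resize(p[130:270,170:350,::-1],None,fx=4,fy=4,interpolation=cv2.INTER_CUBIC))
E
```

```text
time: 3.2
tool_pos: [450.4, 29.6, 37.7]
tcp_rot: [-179.9, -0.0, 94.7]
ft_force: [-0.2, 0.2, 1.1]
finger_gap: 85.3
```

View pics/a.png

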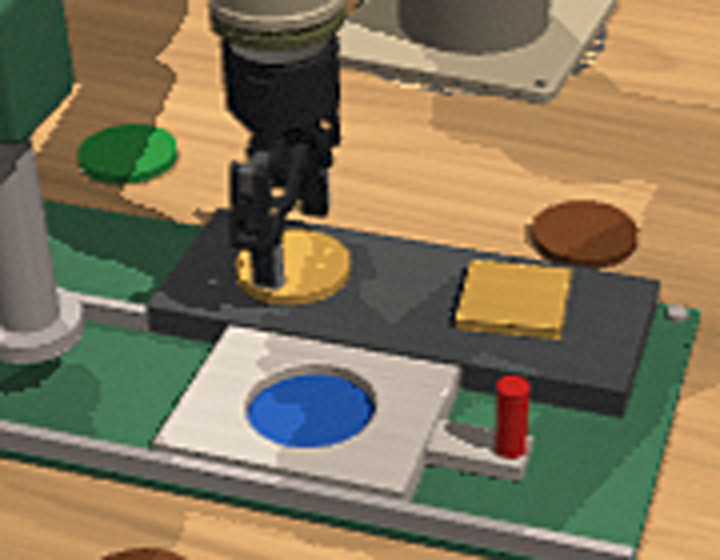

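The crop shows the near finger tip at about crop (268,285), in front of and slightly left of the disc's middle (293,265). I'll check that against the projected points.

```bash
cat >> h.py <<'E'
def proj(n,P):
    c=r.get_calibration(n); f=210/np.tan(np.radians(c["fovy"]/2))
    q=Ro.from_euler("xyz",c["rotation"],degrees=True).inv().apply(np.atleast_2d(np.float64(P))-c["position"])
    return np.c_[c["cx"]-f*q[:,0]/q[:,2],c["cy"]+f*q[:,1]/q[:,2]]
E
python3 - <<'E'
from h import *
x=[.997,.082];t=np.array([450.4,29.6])
P=[[*(t+np.array(x)*k),z] for k in(42.5,57) for z in(37.7,51)]+[[451,30,42]]+[[575,98.5,20]]
print(((proj("scene",P)-[170,130])*4).round())
p=np.load("scene0.npz")["p"]
for c in blobs(p,(15,120,120),(30,255,255)):
    if 200<c[:,0].mean()<262 and 180<c[:,1].mean()<215: print("disc box crop",((c.min(0)-[170,130])*4),((c.max(0)-[170,130])*4))
th=np.linspace(0,2*np.pi,90); R=np.c_[np.cos(th)*40+451,np.sin(th)*40+30,np.full(90,42)]
q=proj("scene",R); print(q.min(0),q.max(0)); q=proj("top",R); print(q.min(0),q.max(0))
p=np.load("top0.npz")["p"]
for c in blobs(p,(15,120,120),(30,255,255)):
    if 300<c[:,0].mean()<360 and 240<c[:,1].mean()<270: print("top box",c.min(0),c.max(0))
E
```

```text
[[271. 298.]
 [270. 282.]
 [263. 311.]
 [262. 295.]
 [293. 260.]
 [310. 414.]]
disc box crop [236 228] [348 300]
[228.72173692 186.91342847] [257.55151472 203.30832969]
[315.62683514 237.8625644 ] [348.19084506 270.49661748]
top box [316 238] [348 270]
```

All consistent: the tips are at z≈51 and the disc centre is confirmed to within 1 mm. Descending gently.

```bash
python3 -m inch '[0.0005,0,-0.002,0,0,0,0,0,0,-0.002,0,0,0,0,0,0,-0.002,0,0,0,0,0,0,-0.002,0,0,0,0,0,0,-0.002,0,0,0,0,0,0,0,0,0,0,0]'
```

```text
time: 3.85
tool_pos: [451.8, 29.5, 29.0]
tcp_rot: [-180.0, -0.0, 94.7]
ft_force: [-0.8, 0.0, 0.1]
finger_gap: 85.4
```

```bash
python3 -m inch '[0,0,-0.002,0,0,0,0,0,0,-0.002,0,0,0,0,0,0,-0.002,0,0,0,0,0,0,0,0,0,0,0]'
```

```text
time: 4.25
tool_pos: [451.8, 29.5, 22.9]
tcp_rot: [-180.0, -0.0, 94.7]
ft_force: [0.5, -0.4, -0.2]
finger_gap: 85.3
```

No contact. Squeezing along press x, opening, turning by -90°, then squeezing along press y.

```bash
python3 -m inch '[0,0,0,0,0,0,40,0,0,0,0,0,0,40,0,0,0,0,0,0,40,0,0,0,0,0,0,40,0,0,0,0,0,0,40]' 20
python3 -m inch '[0,0,0,0,0,0,0,0,0,0,0,0,0,0,0,0,0,0,0,0,0,0,0,0,0,0,0,0]'
```

```text
time: 4.75
tool_pos: [451.9, 29.5, 23.3]
tcp_rot: [-180.0, -0.0, 94.7]
ft_force: [-3.9, -0.3, 5.1]
finger_gap: 78.8
time: 5.15
tool_pos: [452.2, 29.5, 23.3]
tcp_rot: [180.0, 0.0, 94.7]
ft_force: [-0.1, -0.8, 1.3]
finger_gap: 85.2
```

```bash
python3 -m inch '[0,0,0,0,0,-8,0,0,0,0,0,0,-8,0,0,0,0,0,0,-8,0,0,0,0,0,0,-8,0,0,0,0,0,0,-8,0,0,0,0,0,0,-8,0,0,0,0,0,0,-8,0,0,0,0,0,0,-8,0,0,0,0,0,0,-8,0,0,0,0,0,0,-8,0]'
python3 -m inch '[0,0,0,0,0,-5,0,0,0,0,0,0,-5,0,0,0,0,0,0,0,0,0,0,0,0,0,0,40,0,0,0,0,0,0,40,0,0,0,0,0,0,40,0,0,0,0,0,0,40,0,0,0,0,0,0,40]'
```

```text
time: 6.15
tool_pos: [452.2, 29.5, 23.3]
tcp_rot: [-180.0, -0.0, 14.4]
ft_force: [-0.3, -0.8, 0.0]
finger_gap: 85.5
time: 6.95
tool_pos: [452.2, 29.6, 23.5]
tcp_rot: [-180.0, -0.0, 4.7]
ft_force: [-3.2, 0.9, 4.3]
finger_gap: 78.9
```

```bash
python3 -m inch '[0.0123,0.0069,0,0,0,0,40,0.0123,0.0069,0,0,0,0,40,0.0123,0.0069,0,0,0,0,40,0.0123,0.0069,0,0,0,0,40,0.0123,0.0069,0,0,0,0,40,0.0123,0.0069,0,0,0,0,40,0.0123,0.0069,0,0,0,0,40,0.0123,0.0069,0,0,0,0,40,0.0123,0.0069,0,0,0,0,40,0.0123,0.0069,0,0,0,0,40]'
python3 -m inch '[0,0,0,0,0,0,40,0,0,0,0,0,0,40]'
python3 - <<'E'
from h import *
p,d=r.snapshot("scene"); cv2.imwrite("pics/b.png",cv2.resize(p[130:270,170:350,::-1],None,fx=4,fy=4,interpolation=cv2.INTER_CUBIC))
E
```

```text
time: 7.95
tool_pos: [574.7, 98.6, 22.0]
tcp_rot: [180.0, 0.1, 4.7]
ft_force: [-0.3, 0.1, -4.0]
finger_gap: 78.4
time: 8.15
tool_pos: [574.1, 98.3, 22.2]
tcp_rot: [180.0, 0.1, 4.7]
ft_force: [-0.3, -0.6, -4.0]
finger_gap: 78.8
```

View pics/b.png

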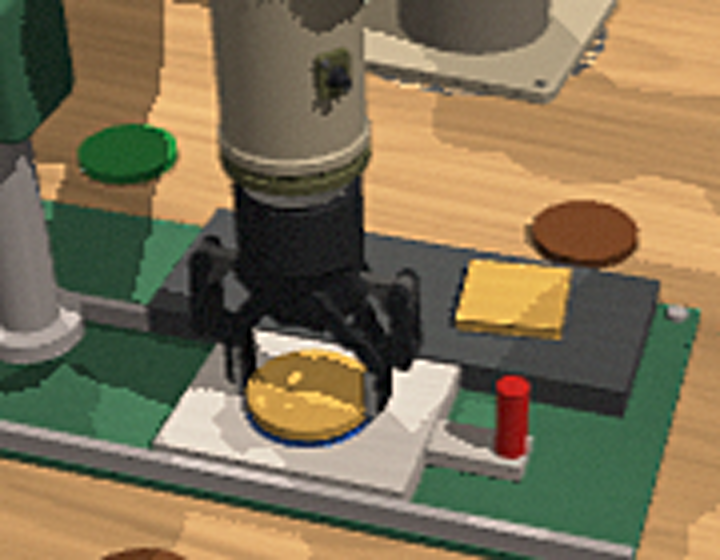

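The disc is held flush over the cavity (crop (310,395)), with a thin blue sliver in front at (310,440), so it should go a hair further in x. I'll move 0.8 mm, lower 1 mm and release.

```bash
python3 -m inch '[0.0008,0,0,0,0,0,40,0,0,-0.001,0,0,0,40,0,0,0,0,0,0,20,0,0,0,0,0,0,0,0,0,0,0,0,0,0,0,0,0,0,0,0,0]'
python3 -m inch '[0,0,0.005,0,0,0,0,0,0,0.01,0,0,0,0,0,0,0.02,0,0,0,0,0,0,0.03,0,0,0,0,-0.04,0,0.03,0,0,0,0,-0.05,0,0.01,0,0,0,0,-0.05,0,0,0,0,0,255,-0.05,0,0,0,0,0,255,0,0,0,0,0,0,255]'
python3 - <<'E'
from h import *
p,d=r.snapshot("scene"); a=cv2.resize(p[180:260,200:340,::-1],None,fx=5,fy=5,interpolation=cv2.INTER_CUBIC)
cv2.imwrite("pics/c.png",a)
p,d=r.snapshot("top"); show("top",p) if 0 else None
for c in blobs(p,(15,120,120),(30,255,255)):
    w=cast("top",c,30).astype(np.float32)[:,:2]; e=cv2.minEnclosingCircle(w)
    if 400<e[0][0]<650 and -60<e[0][1]<230: print(e)
E
```

```text
time: 8.8
tool_pos: [576.5, 98.5, 23.0]
tcp_rot: [-180.0, -0.1, 4.7]
ft_force: [0.1, 0.7, -1.2]
finger_gap: 85.4
time: 9.7
tool_pos: [380.2, 98.4, 125.6]
tcp_rot: [-180.0, 0.2, 4.8]
ft_force: [-0.8, 0.7, 0.5]
finger_gap: 43.6
((432.5445251464844, 185.53941345214844), 47.49843215942383)
((574.5501708984375, 98.87361907958984), 39.05120849609375)
((490.0477294921875, 159.63316345214844), 726.94287109375)
```

View pics/c.png

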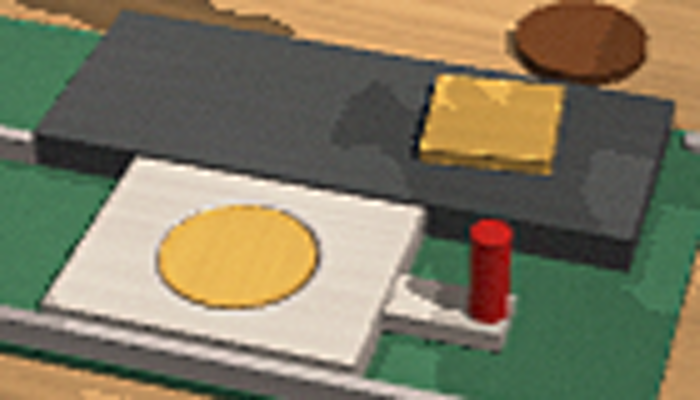

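The disc lies flush in the cavity at crop (238,257), with an even rim all round. The post is at (490,272) and the square is untouched at (492,122). Next I go behind the post with shut fingers, target about (559,288,45).

```bash
python3 -m inch '[0.0224,0.0238,0,0,0,0,255,0.0224,0.0238,0,0,0,0,255,0.0224,0.0238,0,0,0,0,255,0.0224,0.0238,0,0,0,0,255,0.0224,0.0238,0,0,0,0,255,0.0224,0.0238,0,0,0,0,255,0.0224,0.0238,0,0,0,0,255,0.0224,0.0238,0,0,0,0,255,0,0,0,0,0,0,255]'
python3 -m inch '[0,0,-0.014,0,0,0,255,0,0,-0.014,0,0,0,255,0,0,-0.014,0,0,0,255,0,0,-0.014,0,0,0,255,0,0,-0.014,0,0,0,255,0,0,-0.011,0,0,0,255,0,0,0,0,0,0,255]'
```

```text
time: 10.7
tool_pos: [569.4, 291.7, 126.1]
tcp_rot: [-179.9, -0.1, 4.7]
ft_force: [-0.6, 0.1, 0.0]
finger_gap: -0.2
time: 11.4
tool_pos: [564.5, 288.2, 43.6]
tcp_rot: [179.9, 0.2, 4.7]
ft_force: [0.0, -0.1, -0.2]
finger_gap: -0.1
```

```bash
python3 -m inch '[-0.0055,0,0,0,0,0,255,0.0008,-0.01,0,0,0,0,255,0.0008,-0.01,0,0,0,0,255,0.0008,-0.01,0,0,0,0,255,0.0008,-0.01,0,0,0,0,255,0.0008,-0.01,0,0,0,0,255]'
python3 -m inch '[0.0008,-0.01,0,0,0,0,255,0.0008,-0.01,0,0,0,0,255,0.0008,-0.01,0,0,0,0,255,0.0008,-0.01,0,0,0,0,255,0.0008,-0.01,0,0,0,0,255,0.0008,-0.01,0,0,0,0,255,0.0008,-0.01,0,0,0,0,255,0.0008,-0.01,0,0,0,0,255,0.0008,-0.01,0,0,0,0,255,0.0008,-0.01,0,0,0,0,255]'
```

```text
time: 12.0
tool_pos: [565.1, 238.8, 46.7]
tcp_rot: [-179.9, -0.1, 4.7]
ft_force: [-0.3, 5.2, 0.8]
finger_gap: 0.1
time: 13.0
tool_pos: [573.4, 138.9, 46.8]
tcp_rot: [-179.9, -0.1, 4.7]
ft_force: [3.1, 4.9, 0.5]
finger_gap: 0.2
```

```bash
python3 -m inch '[0.0008,-0.01,0,0,0,0,255,0.0008,-0.01,0,0,0,0,255,0.0008,-0.01,0,0,0,0,255,0.0008,-0.01,0,0,0,0,255,0.0008,-0.01,0,0,0,0,255,0.0008,-0.01,0,0,0,0,255]'
python3 -m inch '[0.0003,-0.004,0,0,0,0,255,0.0003,-0.004,0,0,0,0,255]'
```

```text
time: 13.6
tool_pos: [578.4, 78.9, 46.8]
tcp_rot: [-179.9, -0.2, 4.7]
ft_force: [4.6, 4.9, -0.8]
finger_gap: 0.1
time: 13.8
tool_pos: [578.8, 70.9, 46.8]
tcp_rot: [-179.9, -0.1, 4.7]
ft_force: [3.3, 6.1, -0.3]
finger_gap: -0.5
```

```bash
for i in 1; do python3 -m inch '[0.0002,-0.002,0,0,0,0,255,0.0002,-0.002,0,0,0,0,255]'; done; python3 -m inch '[0.0002,-0.002,0,0,0,0,255,0.0002,-0.002,0,0,0,0,255]'
```

```text
time: 14.0
tool_pos: [579.2, 67.1, 46.8]
tcp_rot: [-179.9, -0.1, 4.7]
ft_force: [2.5, 5.9, 0.7]
finger_gap: 0.1
time: 14.2
tool_pos: [579.5, 63.2, 46.8]
tcp_rot: [-179.9, -0.1, 4.7]
ft_force: [2.5, 4.7, 1.2]
finger_gap: -0.1
```

```bash
python3 -m inch '[0.0001,-0.002,0,0,0,0,255,0.0001,-0.002,0,0,0,0,255]'
```

```text
time: 14.4
tool_pos: [579.6, 61.4, 46.8]
tcp_rot: [-179.7, -0.1, 4.7]
ft_force: [1.1, 23.4, 1.3]
finger_gap: -0.1
```

The force jumped to 23 N at y≈61, where the stop was predicted. One more 1 mm press to confirm, then back off and look.

```bash
python3 -m inch '[0,-0.001,0,0,0,0,255,0,0,0,0,0,0,255]'
python3 -m inch '[0,0.003,0,0,0,0,255,-0.001,0.012,0,0,0,0,255,-0.002,0.02,0,0,0,0,255,-0.002,0.02,0,0,0,0,255,0,0.01,0.03,0,0,0,255,0,0,0.03,0,0,0,255,-0.04,0,0.02,0,0,0,255,-0.04,0,0,0,0,0,255,-0.04,0,0,0,0,0,255,-0.04,0,0,0,0,0,255]'
python3 - <<'E'
from h import *
p,d=r.snapshot("scene"); cv2.imwrite("pics/d.png",cv2.resize(p[130:290,100:350,::-1],None,fx=3,fy=3,interpolation=cv2.INTER_CUBIC))
for c in blobs(p,(15,120,120),(30,255,255)): print("brass scene",c.mean(0).round(),cast("scene",[c.mean(0)],30).round(1))
p,d=r.snapshot("top"); cv2.imwrite("pics/e.png",cv2.resize(p[110:300,190:500,::-1],None,fx=2.5,fy=2.5))
for c in blobs(p,(0,180,120),(4,255,255),15): print("red",c.mean(0).round(1),cast("top",[c.mean(0)],75).round(1))
yaw=np.radians(4.7); o=np.array([505.3,60.8]); R=np.array([[np.cos(yaw),-np.sin(yaw)],[np.sin(yaw),np.cos(yaw)]])
print("home post",o+R@[72,-30],"home cavity",o+R@[72,-160])
E
```

```text
time: 14.6
tool_pos: [579.6, 61.5, 46.8]
tcp_rot: [-179.7, -0.1, 4.7]
ft_force: [3.5, 20.5, 1.1]
finger_gap: 0.3
time: 15.6
tool_pos: [412.3, 122.7, 125.9]
tcp_rot: [180.0, 0.0, 4.7]
ft_force: [-0.7, -0.2, 1.1]
finger_gap: 0.1
brass scene [489. 262.] [[477.7 665.3  30. ]]
brass scene [178. 222.] [[606.8 -83.6  30. ]]
brass scene [298. 205.] [[426.8 181.8  30. ]]
brass scene [154. 171.] [[ 416.8 -289.6   30. ]]
brass scene [275. 249.] [[614.9 189.6  30. ]]
red [ 72.5 275.9] [[380.2 646.3  75. ]]
red [330.2 200.2] [[579.3  39.3  75. ]]
red [134.5 202.4] [[560.  512.3  75. ]]
red [ 54.6 174.6] [[622.9 710.2  75. ]]
home post [579.51604711  36.80045102] home cavity [590.16805323 -92.76240927]
```

View pics/d.png

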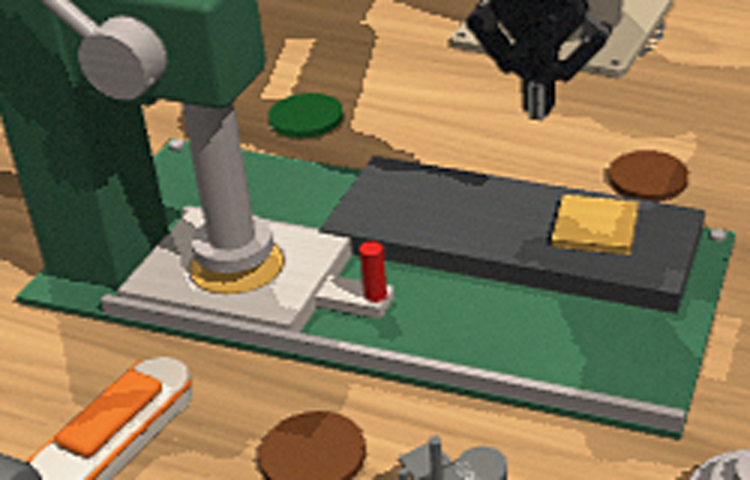

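View pics/e.png

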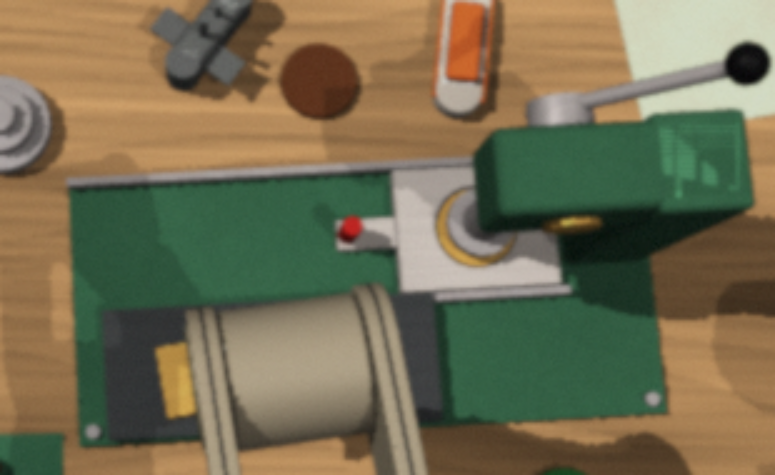

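The pictures show the carrier under the ram (scene crop (235,265)), the disc flush around it, the post at (372,272), and the square and desk things in place. The robot is clear.

```bash
python3 -c "
from bench import r
print(r.hand_in())"
```

```text
the job is handed in; nothing more can be done
None
```

The job is done and handed in at about 16 s of robot time. I gripped the round brass blank lightly (20 N), slid it across the deck and let it drop into the cavity. I then pushed the carrier by its red post to the stop and moved the robot clear.

**What the checks showed**
- **Disc:** it lies flush in the cavity, with an even rim all round and its centre within about 1 mm of the cavity's. After the push, the part the ram does not hide still looks flush.
- **Carrier:** the push force rose from about 6 N to 20–23 N and the carrier stopped moving, even with a further 1 mm commanded. In the pictures it sits under the ram.
- **The rest:** the square blank and the other things visible in the last pictures look undisturbed.

**What disagreed**
- The post measured 2.5 mm short of the home position I computed. That is about the accuracy of the camera, and I took the force stop as the deciding sign.
- The wrist read about 4 N downward while the disc was over the cavity. So the grip carried the disc's weight there at about deck height, just before I lowered it 1 mm and released it.

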